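# Open the oil filler: flip the tab, unscrew the cap

## Robot

A 6-joint arm with a two-finger parallel gripper is mounted at the origin on a cart in front of the work surface, level with it; the furniture and walls round the work are solid. World frame = base frame: x ahead of the robot, y to its left, z up, the work surface at z = 0. Lengths are in m, angles in rad, forces in N, time in s.
With the tool pointing down it reaches from about 0.275 to 0.725 m from the base axis. Payload 15.9 kg.
Tool frame: the origin (TCP) lies on the centre line of the jaws, within the pads' length; the fingertips stand 17 mm ahead of it and the grasp point (between the pads) lies 2 mm behind it; z points along the fingers, y is the direction in which the jaws open and shut (so a half turn about z gives the same grasp; the last joint's range is limited). The gripper opens to 85 mm and grips with 20 to 120 N. Pads are 22 mm wide; open, the fingers measure 114 mm over their backs; the gripper's body (76 mm by 85 mm) begins 54 mm behind the grasp point. The pads swing forward as they close: fully open they stand 13 mm farther back than shut.
Start: joints at [1.321, 0.213, -0.034, 1.323, 0, 1.571], TCP at [0.124, 0.484, 0.248] pointing down, gripper open.
Joint ranges: [-2.98, 2.98], [-0.74, 1.72], [-1.14, 1.35], [-2.1, 2.04], [-1.57, 1.44], [-3.14, 3.14]. Speed limits (rad/s): [1.89, 1.89, 2.39, 2.57, 3.14, 3.14].

## Interface

Orientations are given as a rotation vector (axis times angle).
In Python, from rig import readout, vision, sign_off gives the robot as it stands. The module is installed in compiled form; this text tells all that it offers.
- The arm moves only by the tool arm_command, never from a script. Its argument "increments" is a list of rows, each an object of numbers: "grip": the closure, from 0 (fully open) to 1 (shut); "tx", "ty", "tz": the shift along the tool's x, y, z in mm; "wx", "wy", "wz": the turn, a rotation vector about the tool's x, y, z in degrees. A call has 1 to 20 rows; each row shifts and turns the commanded pose from where the row before left it, along the tool's axes as they then stand; what a row does not reach is not made up. A row lasts 1/10 s, in which the tool goes at most 50 mm and 8.59 degrees, less where a joint would pass 70% of its speed; a pose out of reach is approached as far as the arm can. A call is refused whole if a number of a shift passes 50 or a number of a turn 8.59, either way. A call with a gripper value outside its range is refused whole. The fingers move at their own pace and stop on an object; the grip force is fixed at half the most. Time passes only in rows, so rows that do not move let the fingers close. It gives the time, the measured TCP pose, the force and the opening at its end, in the units of the state.
- readout.get_obs(): the state, without advancing time (a new reading comes with each control period).
- vision.capture(name): name is "side" or "top"; returns the picture (384x512x3 uint8, red, green, blue); there is no depth.
- vision.camera_info(name): a dict with "camera_matrix" (3x3 intrinsics, pixels), "world_to_cam" (4x4, takes a point from world to camera coordinates). Camera axes: x right, y down, z forward; pixel columns grow to the right and rows downward; lengths in m; the calibration is good to about 2 mm. A picture is of the moment at which its call begins. camera_info takes no time and is no camera call.
- sign_off(): hands the job in, once; it reports no verdict.
The state is a dict: "time_s": time; "joints": joint angles; "qd": joint speeds; "joint_efforts": joint torques, N m; "eef_pos": TCP position; "tool_rot": TCP orientation; "force": force on the tool from outside, world axes, zero at the start; "moment": the same for the moment, N m; "grip_width": finger opening in m.
Only numpy, scipy, OpenCV 4.12 (cv2) and the standard library are available. Lean on these libraries where they do the work, as an engineer would, in place of code of your own. Each camera call takes 0.05 s, during which the arm holds its last target.

## Task

Open the filler of the small oil tank for topping up: flip the hinged steel tab that lies over the cap up and back past upright so that it stays open, then turn the cap a quarter turn anticlockwise (seen from above) and lift it straight out. Stand the cap upright on the floor of the shallow tray without dropping it, and leave the tab open. Leave the screwdriver, the steel wedge and the square bar alone.

Things in the scene. Friction and masses are not known exactly. Their poses are not given: they have to be found in the camera images.
- neck (a point): Centre of the filler neck on the tank's deck; the cap's axis. z up, +x toward the tab's hinge (away from the robot, within 20 deg), y left. An aluminium collar (diameter 72, 8 mm high) surrounds it, and two stop posts 17 mm high, 39 mm from the axis, 75 and 195 deg from +x toward +y. Under the cap the deck has a slot 52 mm along x by 34 along y.
- tank: Grey oil tank fixed to the bench, 183 x 124 mm, top plate (deck) 60 mm above the bench. Origin on the bench straight below the neck, axes as the neck's. The deck reaches from x = -85 to +98 mm, y = +-62 mm.
- flip_hinge (a point): Hinge axis of the flip tab: along the neck's y, 75 mm behind the neck (+x), 54 mm above the deck. Axes as the neck's; does not turn with the tab.
- flip (a joint): Angle of the flip tab: 0 flat over the cap, pi/2 upright, limit 2.2 leaning back. Starts at 0 to 0.1. Stiff friction hinge: it stays where it is left (2 to 3 N at the tongue moves it). Its channel part (38 mm wide, between tongue and hinge) has flanges that straddle the cap's wing, so the cap cannot be turned or taken out with the tab down.
- flip_tongue (a point): Grip point of the flip tab: in the straight steel tongue at its free end, 145 mm from the hinge axis. Tongue 14 mm wide (along the hinge axis), 14 mm thick, free from 112 to 168 mm from the hinge. x along the tab toward the hinge, y along the hinge axis, z out of its upper face; turns with the tab. Shut: 54 mm above the deck, 70 mm from the neck toward the robot.
- cap_grip (a point): Loose aluminium filler cap, 0.12 to 0.26 kg. Point on its axis, in its upright grip wing, 30 mm above its seat (underside of the 56 mm round head; level with the deck when seated). z up, x along the wing: 54 mm long, 20 mm thick (y), 12 to 48 mm above the seat. Locked at the start: x along the neck's x within 2 deg. Unlocked 90 deg anticlockwise, within 8 deg; turns freely, no thread lift.
- cap_foot (a point): Middle of the bottom of the cap's flat steel foot, 16 mm below the seat, 46 mm under the grip point; axes as cap_grip. Foot 24 mm along x by 46 mm along y, 6 mm thick, on a 22 mm shank; unlocked it lifts straight out through the slot, clear after 16 mm. On it the cap stands upright.
- cap_pin (a point): Tip of the 7 mm steel pin that points out of the cap's head along its +y, 42 mm from the axis, 12.5 mm above the seat; axes as cap_grip. It meets one stop post just beyond the locked and the other just beyond the unlocked position (about 4 deg).
- tray: Shallow steel tray fixed to the bench, 140 x 140 mm outside, 20 mm high, walls and floor 3 mm thick; origin at the centre of its underside, z up, x and y along its sides. The cap standing on its floor has its grip point 49 mm above the origin.
- screwdriver: Bystander: screwdriver with a wooden handle, 201 mm long, lying on the bench to the right; origin at the middle of its underside.
- wedge: Bystander: dark steel wedge 44 x 190 x 20 mm lying on the bench to the left; origin at the middle of its underside.
- bar: Bystander: dark square steel bar offcut, 38 x 38 mm, standing 98 mm tall on the bench to the left; origin at the middle of its underside.
There are look-alikes about, which are no part of the job. There is more than one size of the part that bears cap_grip; the job needs the smaller.

How it is judged:
By the outcome, as a careful person would: the job done as asked, in the order asked, and still so for the second after the job is handed in, with the robot touching nothing.
It also fails if it takes over 61 s, if anything falls off the work surface, if the arm or the gripper's body presses on something with over 40 N, if the wrist force passes 120 N, or if a joint passes its speed limit or range.

## Working session

There is one attempt and no reset: what is moved stays moved. The work goes in short steps, Python scripts to look and compute and a tool call to move; the robot and the scene stay as the last step left them, time stands still between calls to the robot, and variables do not carry over. Pictures are saved under pics/ and viewed, and the job is handed in when it is done.

Besides the shell and the picture viewer there is one more tool, called after "Call:" by a JSON object that holds its "method" and its "body". arm_command: Moves the arm, as the interface text tells. Its arguments: {"type":"object","properties":{"increments":{"type":"array","items":{"type":"object","properties":{"grip":{"type":"number"},"tx":{"type":"number"},"ty":{"type":"number"},"tz":{"type":"number"},"wx":{"type":"number"},"wy":{"type":"number"},"wz":{"type":"number"}}}}},"required":["increments"]}

```bash
mkdir -p pics; python3 - <<'E'
from rig import readout, vision
import cv2
for n in("side","top"):
    im=vision.capture(n); cv2.imwrite(f"pics/{n}0.png",cv2.resize(im[:,:,::-1],(800,600),interpolation=cv2.INTER_CUBIC)); cv2.imwrite(f"pics/raw_{n}0.png",im[:,:,::-1])
    c=vision.camera_info(n); print(c)
print(readout.get_obs())
E
```

```text
{'camera_matrix': array([[398.69169881,   0.        , 258.22191137],
       [  0.        , 398.69169881, 187.24350391],
       [  0.        ,   0.        ,   1.        ]]), 'world_to_cam': array([[ 0.99840669,  0.0536973 ,  0.01734015, -0.52157871],
       [ 0.03873074, -0.42864498, -0.90264246,  0.02779926],
       [-0.04103669,  0.90187587, -0.43004175,  1.45419758],
       [ 0.        ,  0.        ,  0.        ,  1.        ]])}
{'camera_matrix': array([[350.23567996,   0.        , 256.34308554],
       [  0.        , 350.23567996, 194.65185607],
       [  0.        ,   0.        ,   1.        ]]), 'world_to_cam': array([[ 0.0989498 , -0.99509013, -0.00213773, -0.11782614],
       [-0.97211455, -0.09620571, -0.21386387,  0.53004595],
       [ 0.21260816,  0.02323991, -0.97686113,  1.16945351],
       [ 0.        ,  0.        ,  0.        ,  1.        ]])}
{'time_s': 0.1, 'joints': array([ 1.32097212e+00,  2.13277817e-01, -3.49788980e-02,  1.32348461e+00,
        1.61374018e-05,  1.57077948e+00]), 'qd': array([-0.00053433, -0.00078856,  0.00082269,  0.00083794,  0.00093563,
       -0.00067277]), 'joint_efforts': array([-1.32816200e-03, -6.87246180e+01,  4.87811100e+01,  1.21384181e-02,
       -1.39240192e-04, -1.06967090e-05]), 'eef_pos': array([0.12354332, 0.48420943, 0.24788712]), 'tool_rot': array([-3.91360290e-01, -3.11698556e+00,  1.46961253e-03]), 'force': array([-0.43813294, -0.57292886,  0.04189581]), 'moment': array([0.04615017, 0.03116974, 0.02678657]), 'grip_width': 0.08490986419440844}
```

View pics/side0.png

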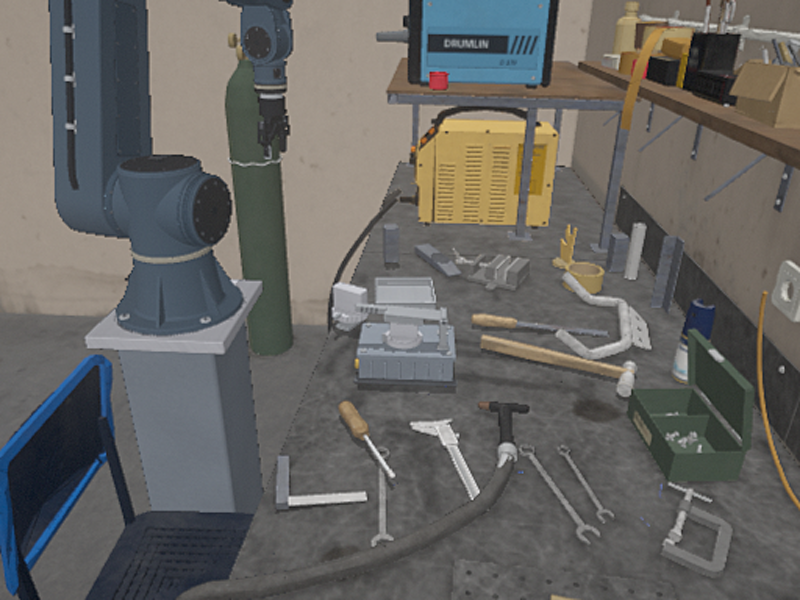

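View pics/top0.png

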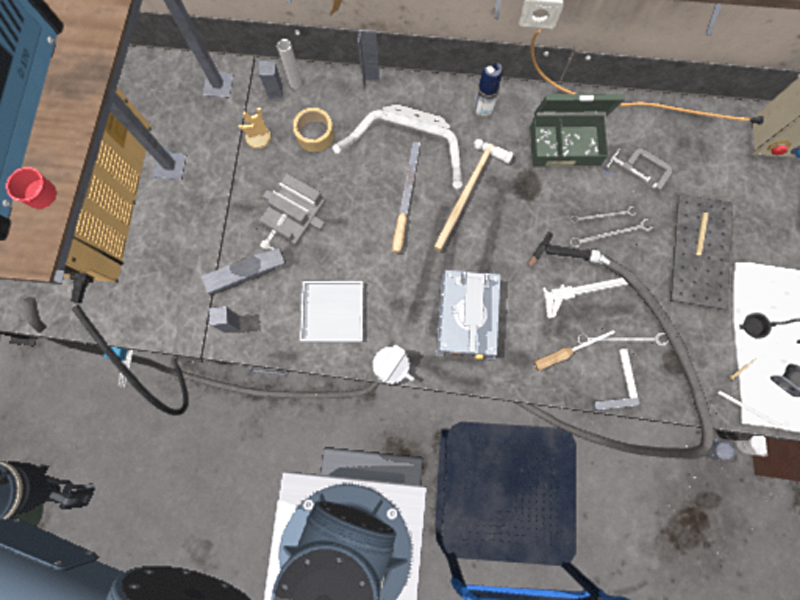

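```bash
python3 - <<'E'
import cv2
t=cv2.imread("pics/raw_top0.png")
cv2.imwrite("pics/t1.png",cv2.resize(t[165:251,185:335],None,fx=5.3,fy=5.3,interpolation=cv2.INTER_CUBIC))
s=cv2.imread("pics/raw_side0.png")
cv2.imwrite("pics/s1.png",cv2.resize(s[160:255,195:315],None,fx=6,fy=6,interpolation=cv2.INTER_CUBIC))
E
```

```text
(no output)
```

View pics/t1.png

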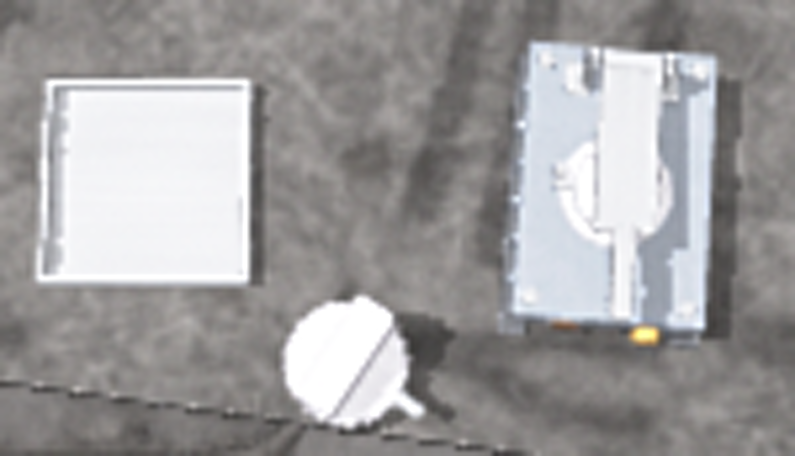

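View pics/s1.png

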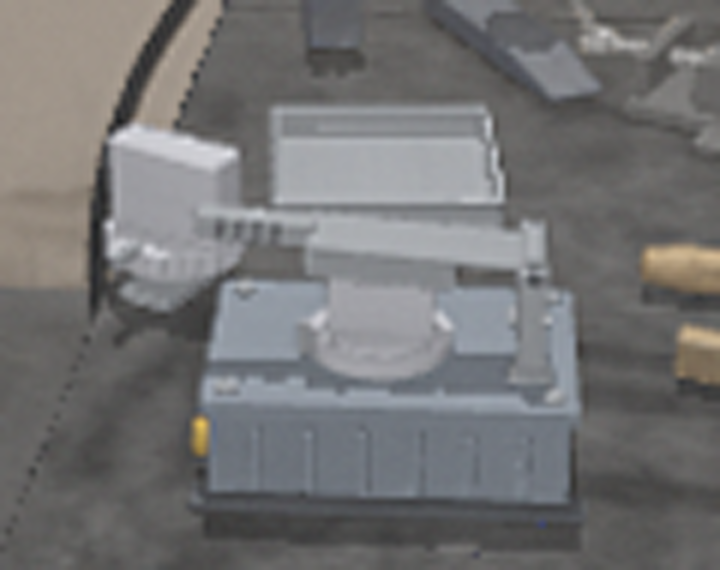

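```bash
cat > h.py <<'E'
import numpy as np, cv2
from rig import vision, readout
from scipy.optimize import least_squares
from scipy.spatial.transform import Rotation as R
CI={n:vision.camera_info(n) for n in("side","top")}
def proj(n,P):
    P=np.atleast_2d(P); c=CI[n]; W=c["world_to_cam"]; q=P@W[:3,:3].T+W[:3,3]; u=q@c["camera_matrix"].T; return u[:,:2]/u[:,2:]
def atz(n,uv,z):
    c=CI[n]; W=c["world_to_cam"]; o=-W[:3,:3].T@W[:3,3]
    d=W[:3,:3].T@np.linalg.inv(c["camera_matrix"])@np.array([uv[0],uv[1],1.]); return o+d*(z-o[2])/d[2]
def fit(obs,x0):
    f=lambda p:np.concatenate([(proj(n,np.array([p[0]+np.cos(p[2])*l[0]-np.sin(p[2])*l[1],p[1]+np.sin(p[2])*l[0]+np.cos(p[2])*l[1],l[2]]))[0]-uv) for n,l,uv in obs])
    r=least_squares(f,x0,loss='soft_l1'); print(np.round(r.x,4),np.round(r.fun.reshape(-1,2),1).tolist()); return r.x
E
python3 - <<'E'
from h import *
T=lambda x,y:np.array([185+x/5.3-.4,165+y/5.3-.4])
S=lambda x,y:np.array([195+x/6-.4,160+y/6-.4])
z=.06
top=[("top",(.098,.062,z),T(530,42)),("top",(.098,-.062,z),T(717,57)),("top",(-.085,.062,z),T(513,318)),("top",(-.085,-.062,z),T(704,330))]
side=[("side",(-.085,-.062,z),S(205,383)),("side",(.098,-.062,z),S(580,408)),("side",(.098,.062,z),S(575,288)),("side",(-.085,.062,z),S(225,282))]
x0=[.5,-.1,0]
for o in(top,side,top+side): fit(o,x0)
a=.07;z=.02
top=[("top",(a,a,z),T(48,80)),("top",(a,-a,z),T(250,80)),("top",(-a,a,z),T(38,280)),("top",(-a,-a,z),T(248,285))]
side=[("side",(-a,-a,z),S(272,203)),("side",(a,-a,z),S(505,203)),("side",(a,a,z),S(490,105)),("side",(-a,a,z),S(272,105))]
for o in(top,side,top+side): fit(o,[.5,.2,0])
E
```

```text
[ 0.5303 -0.221   0.0208] [[0.1, 0.3], [-0.2, 0.1], [0.0, -0.5], [0.1, 0.0]]
[ 0.5338 -0.2159  0.0113] [[-0.4, 1.9], [0.2, 0.0], [-0.3, -0.3], [0.5, -1.3]]
[ 0.5324 -0.2202  0.0193] [[-0.1, -0.3], [-0.3, -0.4], [-0.2, -1.2], [-0.1, -0.6], [-0.9, 2.7], [-0.1, 0.7], [-0.9, 0.2], [-0.2, -0.6]]
[0.5171 0.093  0.0918] [[-0.0, -0.1], [0.2, 0.2], [0.1, 0.3], [-0.3, -0.4]]
[0.5192 0.0896 0.0867] [[0.1, -0.2], [-0.1, -0.2], [-0.4, 0.4], [0.4, 0.3]]
[0.518  0.0926 0.0909] [[0.1, -0.3], [0.4, -0.0], [0.2, -0.0], [-0.1, -0.6], [-0.1, -0.6], [-0.3, -0.6], [-0.7, 0.0], [0.1, -0.0]]
```

```bash
cat >> h.py <<'E'
N=np.array([.532,-.220]); YAW=.0195
def nk(l):
    l=np.asarray(l,float); c,s=np.cos(YAW),np.sin(YAW); return np.array([N[0]+c*l[0]-s*l[1],N[1]+s*l[0]+c*l[1],l[2]+.06])
def tab(r,h,th,y=0): # r from hinge along tab, h above centreline
    return nk([.075-r*np.cos(th)+h*np.sin(th), y, .054+r*np.sin(th)+h*np.cos(th)])
def plan(tgt,Rt=None,pos=None,rot=None):
    o=readout.get_obs(); p=o["eef_pos"] if pos is None else pos; R0=R.from_rotvec(o["tool_rot"] if rot is None else rot)
    d=R0.inv().apply(np.asarray(tgt)-p)*1e3
    w=np.zeros(3) if Rt is None else np.degrees((R0.inv()*Rt).as_rotvec())
    print("tool shift mm",np.round(d,1),"turn deg",np.round(w,2),"n>=",max(abs(d).max()/50,abs(w).max()/8.59)); return d,w
def orient(pitch,yaw=YAW): # pitch deg below horizontal of tool z toward +x ; y along neck y
    a=np.radians(pitch); z=np.array([np.cos(a),0,-np.sin(a)]); y=np.array([0,1,0]); x=np.cross(y,z)
    return R.from_euler('z',yaw)*R.from_matrix(np.array([x,y,z]).T)
E
python3 - <<'E'
from h import *
for th in(0,.05,.1):
    for n,(ox,oy,k) in dict(side=(195,160,6),top=(185,165,5.3)).items():
        P=[tab(.168,.007,th,-.007),tab(.168,-.007,th,-.007),tab(.168,.007,th,.007),tab(.112,.007,th,0)]
        print(th,n,np.round((proj(n,P)+.4-[ox,oy])*k).tolist())
for z in(0,.06,.09): print(atz("top",(185+345/5.3,165+360/5.3),z), atz("top",(185+410/5.3,165+350/5.3),z),atz("side",(195+240/6,160+160/6),z))
E
```

```text
0 side [[192.0, 234.0], [193.0, 259.0], [195.0, 221.0], [307.0, 231.0]]
0 top [[630.0, 321.0], [627.0, 324.0], [607.0, 319.0], [623.0, 231.0]]
0.05 side [[193.0, 219.0], [192.0, 244.0], [196.0, 206.0], [308.0, 221.0]]
0.05 top [[631.0, 318.0], [628.0, 322.0], [608.0, 317.0], [624.0, 228.0]]
0.1 side [[195.0, 204.0], [192.0, 229.0], [198.0, 191.0], [309.0, 211.0]]
0.1 top [[633.0, 315.0], [630.0, 320.0], [610.0, 313.0], [625.0, 225.0]]
[ 0.40960515 -0.05517096  0.        ] [ 0.42068163 -0.09826491  0.        ] [0.42704132 0.10861957 0.        ]
[ 0.40332958 -0.05699945  0.06      ] [ 0.41387672 -0.09803396  0.06      ] [ 0.44089768 -0.01694794  0.06      ]
[ 0.4001918 -0.0579137  0.09     ] [ 0.41047426 -0.09791848  0.09      ] [ 0.44782586 -0.07973169  0.09      ]
```

```bash
python3 - <<'E'
from h import *
g=tab(.145,0,.07); z=orient(45).apply([0,0,1]); print(g, z)
T1=np.array([.36,.15,.30]); plan(T1,orient(90))
T2=g-z*.09; print(T2); plan(T2,orient(45),pos=T1,rot=orient(90).as_rotvec())
E
```

```text
[ 0.46236835 -0.22135799  0.12414171] [ 0.70697235  0.01378771 -0.70710678]
tool shift mm [-311.7 -265.4  -51.9] turn deg [-5.000e-02 -1.000e-02 -1.543e+01] n>= 6.234771813982101
[ 0.39874083 -0.22259888  0.18778132]
tool shift mm [ -31.5 -373.3  112.2] turn deg [ -0. -45.   0.] n>= 7.465668868467199
```

Call:
{"method": "arm_command", "body": {"increments": [{"tx": -31,"ty": -26.5,"tz": -5},{"tx": -31,"ty": -26.5,"tz": -5},{"tx": -31,"ty": -26.5,"tz": -5},{"tx": -31,"ty": -26.5,"tz": -5},{"tx": -31,"ty": -26.5,"tz": -5},{"tx": -31,"ty": -26.5,"tz": -5},{"tx": -31,"ty": -26.5,"tz": -5},{"tx": -31,"ty": -26.5,"tz": -5},{"tx": -31,"ty": -26.5,"tz": -5},{"tx": -31,"ty": -26.5,"tz": -5},{"wz": -8},{"wz": -7.4},{}]}}

```text
invalid input
```

```bash
python3 - <<'E'
from h import *
o=readout.get_obs(); print(o["time_s"],o["eef_pos"],o["joints"].round(3))
plan([.36,-.22,.25],orient(90))
E
```

```text
0.1 [0.12354332 0.48420943 0.24788712] [ 1.321  0.213 -0.035  1.323  0.     1.571]
tool shift mm [-403.2 -623.9   -1.5] turn deg [-5.000e-02 -1.000e-02 -1.543e+01] n>= 12.477926948793463
```

Call:
{"method": "arm_command", "body": {"increments": [{"grip": 0,"tx": -31,"ty": -26.5,"tz": -5,"wx": 0,"wy": 0,"wz": -1.5},{"grip": 0,"tx": -31,"ty": -26.5,"tz": -5,"wx": 0,"wy": 0,"wz": -1.5}]}}

```text
time_s: 0.3
eef_pos: [0.1714, 0.4176, 0.2577]
tool_rot: [-0.305, -3.126, 0.002]
force: [0.3, 0.2, 0.2]
grip_width: 0.0851
```

```bash
python3 - <<'E'
from h import *
plan([.36,.10,.29],orient(90))
E
```

```text
tool shift mm [-246.4 -275.2  -31.9] turn deg [ -0.08  -0.02 -12.26] n>= 5.503569559958123
```

Call:
{"method": "arm_command", "body": {"increments": [{"grip": 0,"tx": -31,"ty": -34.5,"tz": -4,"wx": 0,"wy": 0,"wz": -1.5},{"grip": 0,"tx": -31,"ty": -34.5,"tz": -4,"wx": 0,"wy": 0,"wz": -1.5},{"grip": 0,"tx": -31,"ty": -34.5,"tz": -4,"wx": 0,"wy": 0,"wz": -1.5},{"grip": 0,"tx": -31,"ty": -34.5,"tz": -4,"wx": 0,"wy": 0,"wz": -1.5},{"grip": 0,"tx": -31,"ty": -34.5,"tz": -4,"wx": 0,"wy": 0,"wz": -1.5},{"grip": 0,"tx": -31,"ty": -34.5,"tz": -4,"wx": 0,"wy": 0,"wz": -1.5},{"grip": 0,"tx": -31,"ty": -34.5,"tz": -4,"wx": 0,"wy": 0,"wz": -1.5},{"grip": 0,"tx": -31,"ty": -34.5,"tz": -4,"wx": 0,"wy": 0,"wz": -1.5},{"grip": 0,"tx": 0,"ty": -40,"tz": 0,"wx": 0,"wy": 0,"wz": 0},{"grip": 0,"tx": 0,"ty": -40,"tz": 0,"wx": 0,"wy": 0,"wz": 0},{"grip": 0,"tx": 0,"ty": -40,"tz": 0,"wx": 0,"wy": 0,"wz": 0},{"grip": 0,"tx": 0,"ty": -40,"tz": 0,"wx": 0,"wy": 0,"wz": 0},{"grip": 0,"tx": 0,"ty": -40,"tz": 0,"wx": 0,"wy": 0,"wz": 0},{"grip": 0,"tx": 0,"ty": -40,"tz": 0,"wx": 0,"wy": 0,"wz": 0},{"grip": 0,"tx": 0,"ty": 0,"tz": 0,"wx": 0,"wy": 0,"wz": 0}]}}

```text
time_s: 1.8
eef_pos: [0.391, -0.1253, 0.2899]
tool_rot: [0.012, -3.141, 0.001]
force: [-0.7, 2.0, -0.1]
grip_width: 0.0853
```

```bash
python3 - <<'E'
from h import *
o=readout.get_obs(); print(o["time_s"],o["eef_pos"],o["joints"].round(3))
g=tab(.145,0,.07); z=orient(45).apply([0,0,1])
plan(g-z*.09,orient(45))
E
```

```text
1.8 [ 0.39095936 -0.12528392  0.28989667] [-3.090e-01  2.500e-02 -1.450e-01  1.401e+00 -1.000e-03 -3.170e-01]
tool shift mm [ -7.1 -97.3 102.2] turn deg [ -0.31 -45.04  -0.64] n>= 5.24385020930642
```

Pitch first (watching the reach), then move.

Call:
{"method": "arm_command", "body": {"increments": [{"grip": 0,"tx": 0,"ty": -24,"tz": 0,"wx": 0,"wy": -7.5,"wz": 0},{"grip": 0,"tx": 0,"ty": -24,"tz": 0,"wx": 0,"wy": -7.5,"wz": 0},{"grip": 0,"tx": 0,"ty": -24,"tz": 0,"wx": 0,"wy": -7.5,"wz": 0},{"grip": 0,"tx": 0,"ty": -24,"tz": 0,"wx": 0,"wy": -7.5,"wz": -0.5},{"grip": 0,"tx": 0,"ty": 0,"tz": 0,"wx": 0,"wy": -7.5,"wz": 0},{"grip": 0,"tx": 0,"ty": 0,"tz": 0,"wx": 0,"wy": -7.5,"wz": 0},{"grip": 0,"tx": 0,"ty": 0,"tz": 0,"wx": 0,"wy": 0,"wz": 0}]}}

```text
time_s: 2.5
eef_pos: [0.39, -0.2161, 0.2869]
tool_rot: [-0.02, 2.356, 0.009]
force: [-0.1, -0.8, -0.3]
grip_width: 0.0852
```

```bash
python3 - <<'E'
from h import *
o=readout.get_obs(); print(o["time_s"],o["eef_pos"],o["joints"].round(3))
g=tab(.145,0,.07); z=orient(45).apply([0,0,1])
plan(g-z*.09,orient(45))
E
```

```text
2.5 [ 0.39003044 -0.21607921  0.2869268 ] [-0.887 -0.382 -0.745  0.654  0.59  -0.733]
tool shift mm [64.  -6.7 76.2] turn deg [-0.08  0.   -0.09] n>= 1.523664620282946
```

Call:
{"method": "arm_command", "body": {"increments": [{"grip": 0,"tx": 16,"ty": -1.7,"tz": 19,"wx": 0,"wy": 0,"wz": 0},{"grip": 0,"tx": 16,"ty": -1.7,"tz": 19,"wx": 0,"wy": 0,"wz": 0},{"grip": 0,"tx": 16,"ty": -1.7,"tz": 19,"wx": 0,"wy": 0,"wz": 0},{"grip": 0,"tx": 16,"ty": -1.7,"tz": 19,"wx": 0,"wy": 0,"wz": 0},{"grip": 0,"tx": 0,"ty": 0,"tz": 0,"wx": 0,"wy": 0,"wz": 0}]}}

```text
time_s: 3.0
eef_pos: [0.4011, -0.2237, 0.1889]
tool_rot: [-0.025, 2.361, 0.009]
force: [-0.1, -0.4, 0.1]
grip_width: 0.0852
```

```bash
cat >> h.py <<'E'
def snap(tag,crops=(("side",180,60,200,200),("top",220,120,180,140))):
    for n,x,y,w,h in crops:
        im=vision.capture(n)[:,:,::-1]; k=min(800/w,600/h); cv2.imwrite(f"pics/{tag}_{n}.png",cv2.resize(im[y:y+h,x:x+w],None,fx=k,fy=k,interpolation=cv2.INTER_CUBIC))
E
python3 - <<'E'
from h import *
o=readout.get_obs(); print(o["time_s"],o["eef_pos"],o["joints"].round(3))
g=tab(.145,0,.07); z=orient(45).apply([0,0,1])
plan(g+z*.002,orient(45))
snap("a")
E
```

```text
3.0 [ 0.40105051 -0.22366976  0.18886728] [-0.873 -0.26  -0.933  0.342  0.58  -0.724]
tool shift mm [ 1.9  1.1 91.2] turn deg [ 0.03 -0.31  0.07] n>= 1.8232360163522483
```

View pics/a_side.png

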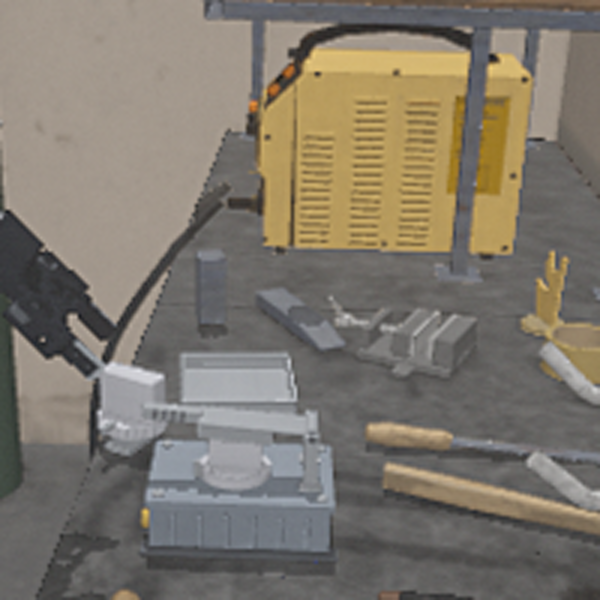

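View pics/a_top.png

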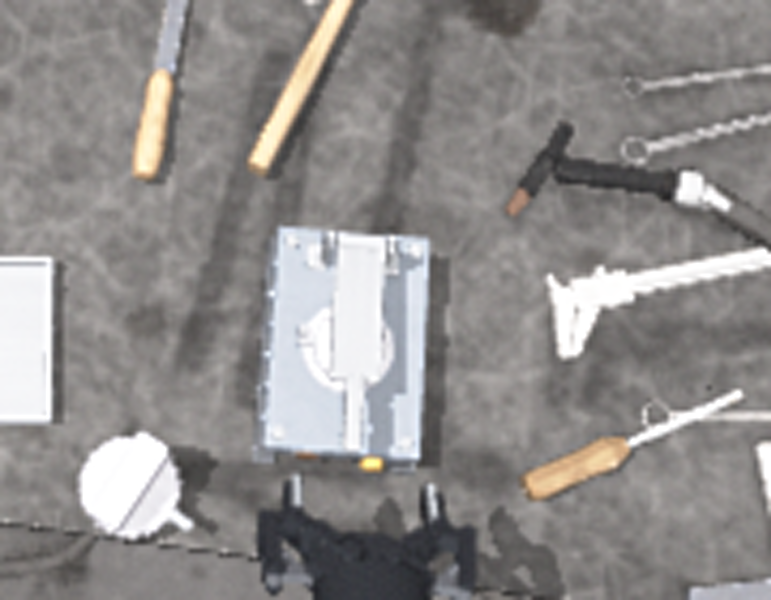

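Call:
{"method": "arm_command", "body": {"increments": [{"grip": 0,"tx": 0.5,"ty": 0.3,"tz": 23,"wx": 0,"wy": 0,"wz": 0},{"grip": 0,"tx": 0.5,"ty": 0.3,"tz": 23,"wx": 0,"wy": 0,"wz": 0},{"grip": 0,"tx": 0.5,"ty": 0.3,"tz": 23,"wx": 0,"wy": 0,"wz": 0},{"grip": 0,"tx": 0.5,"ty": 0.2,"tz": 22,"wx": 0,"wy": 0,"wz": 0},{"grip": 0,"tx": 0,"ty": 0,"tz": 0,"wx": 0,"wy": 0,"wz": 0}]}}

```text
time_s: 3.6
eef_pos: [0.4656, -0.2225, 0.1255]
tool_rot: [-0.027, 2.357, 0.006]
force: [-0.5, 0.2, 0.3]
grip_width: 0.0855
```

```bash
python3 - <<'E'
from h import *
o=readout.get_obs(); print(o["time_s"],o["eef_pos"],o["joints"].round(3),o["force"])
g=tab(.145,0,.07); z=orient(45).apply([0,0,1])
plan(g+z*.002,orient(45))
snap("b",(("side",200,150,120,90),("top",250,160,100,75)))
print(proj("side",o["eef_pos"]),proj("top",o["eef_pos"]))
E
```

```text
3.6 [ 0.4655926  -0.22246826  0.12554744] [-0.726 -0.055 -0.998 -0.006  0.499 -0.582] [-0.5266224   0.23772403  0.32360098]
tool shift mm [3.3 1.2 0.7] turn deg [-0.08 -0.06  0.22] n>= 0.06505687920801913
[[235.76311196 196.65551873]] [[302.2022307  216.75649445]]
```

View pics/b_side.png

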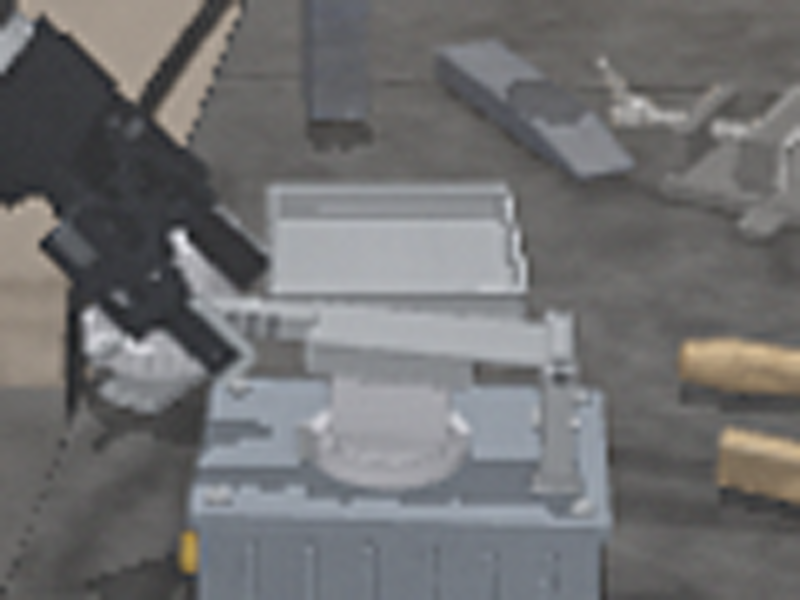

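View pics/b_top.png

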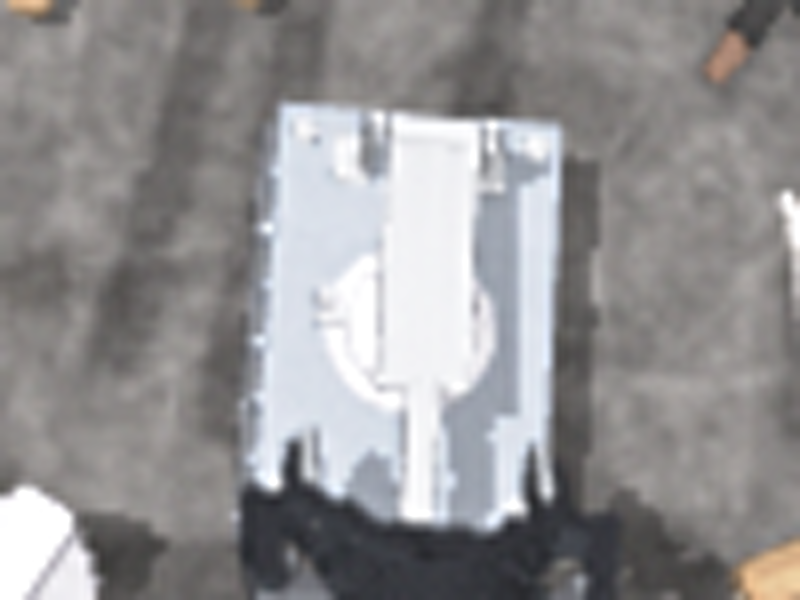

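Call:
{"method": "arm_command", "body": {"increments": [{"grip": 1,"tx": 2,"ty": 0,"tz": 0,"wx": 0,"wy": 0,"wz": 0},{"grip": 1,"tx": 0,"ty": 0,"tz": 0,"wx": 0,"wy": 0,"wz": 0},{"grip": 1,"tx": 0,"ty": 0,"tz": 0,"wx": 0,"wy": 0,"wz": 0},{"grip": 1,"tx": 0,"ty": 0,"tz": 0,"wx": 0,"wy": 0,"wz": 0},{"grip": 1,"tx": 0,"ty": 0,"tz": 0,"wx": 0,"wy": 0,"wz": 0},{"grip": 1,"tx": 0,"ty": 0,"tz": 0,"wx": 0,"wy": 0,"wz": 0},{"grip": 1,"tx": 0,"ty": 0,"tz": 0,"wx": 0,"wy": 0,"wz": 0}]}}

```text
time_s: 4.4
eef_pos: [0.4624, -0.2219, 0.1239]
tool_rot: [-0.025, 2.356, 0.007]
force: [-3.1, 6.0, 2.9]
grip_width: 0.013
```

```bash
python3 - <<'E'
from h import *
o=readout.get_obs(); print(o["time_s"],o["eef_pos"],o["joints"].round(3),o["force"],o["grip_width"])
p=o["eef_pos"]; h=tab(0,0,0); d=p-h; print(h,d,np.hypot(d[0],d[2]),np.arctan2(d[2],-d[0]))
E
```

```text
4.4 [ 0.46238015 -0.22188623  0.12388681] [-0.732 -0.057 -1.006 -0.01   0.503 -0.586] [-3.14782417  6.01289157  2.86015064] 0.01300834137024528
[ 0.60698574 -0.21853759  0.114     ] [-0.14460559 -0.00334864  0.00988681] 0.1449431789728777 0.06826462086957874
```

Call:
{"method": "arm_command", "body": {"increments": [{"grip": 1,"tx": -9.9,"ty": 0,"tz": -7.9,"wx": 0,"wy": 5,"wz": 0},{"grip": 1,"tx": -9.9,"ty": 0,"tz": -7.9,"wx": 0,"wy": 5,"wz": 0},{"grip": 1,"tx": -9.9,"ty": 0,"tz": -7.9,"wx": 0,"wy": 5,"wz": 0},{"grip": 1,"tx": -9.9,"ty": 0,"tz": -7.9,"wx": 0,"wy": 5,"wz": 0}]}}

```text
time_s: 4.8
eef_pos: [0.4742, -0.2215, 0.1732]
tool_rot: [-0.029, 2.707, 0.002]
force: [26.0, -2.1, -17.8]
grip_width: 0.0131
```

```bash
python3 - <<'E'
from h import *
o=readout.get_obs(); print(o["time_s"],o["eef_pos"],o["joints"].round(3),o["force"],o["grip_width"])
p=o["eef_pos"]; h=tab(0,0,0); d=p-h; print(h,d,np.hypot(d[0],d[2]),np.arctan2(d[2],-d[0]))
E
```

```text
4.8 [ 0.47419921 -0.22152551  0.17324393] [-0.57  -0.008 -0.575  0.634  0.234 -0.547] [ 26.03725793  -2.06298358 -17.79694249] 0.013104606375100292
[ 0.60698574 -0.21853759  0.114     ] [-0.13278654 -0.00298792  0.05924393] 0.1454032557613931 0.41965527053864254
```

Call:
{"method": "arm_command", "body": {"increments": [{"grip": 1,"tx": -10.4,"ty": 0,"tz": -7.3,"wx": 0,"wy": 5,"wz": 0},{"grip": 1,"tx": -10.2,"ty": 0,"tz": -7.5,"wx": 0,"wy": 5,"wz": 0},{"grip": 1,"tx": -10.2,"ty": 0,"tz": -7.5,"wx": 0,"wy": 5,"wz": 0}]}}

```text
time_s: 5.1
eef_pos: [0.4939, -0.2212, 0.2047]
tool_rot: [-0.029, 2.971, -0.003]
force: [-12.4, 0.3, 6.7]
grip_width: 0.0129
```

```bash
cat > q.py <<'E'
from h import *
o=readout.get_obs(); print(o["time_s"],o["eef_pos"],o["joints"].round(3),o["force"],o["grip_width"])
p=o["eef_pos"]; h=tab(0,0,0); d=p-h; print(h,d,np.hypot(d[0],d[2]),np.arctan2(d[2],-d[0]))
R0=R.from_rotvec(o["tool_rot"]); print("z",R0.apply([0,0,1]),"tool force",R0.inv().apply(o["force"]))
E
python3 q.py
```

```text
5.1 [ 0.49394092 -0.22119423  0.20473472] [-0.463  0.175 -0.206  1.036  0.075 -0.477] [-12.41989484   0.26019244   6.66514859] 0.012869346948864982
[ 0.60698574 -0.21853759  0.114     ] [-0.11304482 -0.00265663  0.09073472] 0.1449548955159413 0.6763509129720139
z [ 1.69160284e-01 -3.32124167e-04 -9.85588498e-01] tool force [11.10613145  0.47783773 -8.67013315]
```

Call:
{"method": "arm_command", "body": {"increments": [{"grip": 1,"tx": -9.9,"ty": 0,"tz": -7.9,"wx": 0,"wy": 5,"wz": 0},{"grip": 1,"tx": -9.9,"ty": 0,"tz": -7.9,"wx": 0,"wy": 5,"wz": 0},{"grip": 1,"tx": -9.9,"ty": 0,"tz": -7.9,"wx": 0,"wy": 5,"wz": 0}]}}

```text
time_s: 5.4
eef_pos: [0.522, -0.2207, 0.2313]
tool_rot: [0.03, -3.051, 0.007]
force: [-5.8, -1.8, 0.4]
grip_width: 0.0128
```

```bash
python3 q.py
```

```text
5.4 [ 0.5220046  -0.22071471  0.23131187] [-0.38   0.434  0.225  1.444 -0.039 -0.398] [-5.79752548 -1.82575027  0.4045823 ] 0.012760290974167122
[ 0.60698574 -0.21853759  0.114     ] [-0.08498114 -0.00217711  0.11731187] 0.1448580969745491 0.9438791408485081
z [-0.09048569 -0.00548592 -0.99588265] tool force [ 5.84480787 -1.71149953  0.13169253]
```

Call:
{"method": "arm_command", "body": {"increments": [{"grip": 1,"tx": -9.9,"ty": 0,"tz": -7.9,"wx": 0,"wy": 5,"wz": 0},{"grip": 1,"tx": -9.9,"ty": 0,"tz": -7.9,"wx": 0,"wy": 5,"wz": 0},{"grip": 1,"tx": -9.9,"ty": 0,"tz": -7.9,"wx": 0,"wy": 5,"wz": 0}]}}

```text
time_s: 5.7
eef_pos: [0.5519, -0.2203, 0.2475]
tool_rot: [0.027, -2.826, 0.008]
force: [-8.6, 1.7, 7.6]
grip_width: 0.013
```

```bash
python3 q.py
```

```text
5.7 [ 0.55186031 -0.22032498  0.24748601] [-0.326  0.739  0.729  1.857 -0.107 -0.329] [-8.59832114  1.65179388  7.61645697] 0.013021523359284111
[ 0.60698574 -0.21853759  0.114     ] [-0.05512543 -0.00178739  0.13348601] 0.14442066166479453 1.1791609889025008
z [-0.30970167 -0.00843115 -0.9507964 ] tool force [10.50378527  1.8020706  -4.59271192]
```

Call:
{"method": "arm_command", "body": {"increments": [{"grip": 0,"tx": 0,"ty": 0,"tz": 0,"wx": 0,"wy": 0,"wz": 0},{"grip": 0,"tx": 0,"ty": 0,"tz": 0,"wx": 0,"wy": 0,"wz": 0},{"grip": 0,"tx": 0,"ty": 0,"tz": 0,"wx": 0,"wy": 0,"wz": 0},{"grip": 0,"tx": 0,"ty": 0,"tz": 0,"wx": 0,"wy": 0,"wz": 0},{"grip": 0,"tx": 0,"ty": 0,"tz": -20,"wx": 0,"wy": 0,"wz": 0},{"grip": 0,"tx": 0,"ty": 0,"tz": -30,"wx": 0,"wy": 0,"wz": 0},{"grip": 0,"tx": 0,"ty": 0,"tz": -30,"wx": 0,"wy": -5,"wz": 0},{"grip": 0,"tx": 0,"ty": 0,"tz": 0,"wx": 0,"wy": -6,"wz": 0},{"grip": 0,"tx": 0,"ty": 0,"tz": 0,"wx": 0,"wy": -7,"wz": 0},{"grip": 0,"tx": 0,"ty": 0,"tz": 0,"wx": 0,"wy": 0,"wz": 0}]}}

```text
time_s: 6.7
eef_pos: [0.5729, -0.2197, 0.3228]
tool_rot: [0.027, -3.078, 0.007]
force: [-0.6, -0.9, 1.8]
grip_width: 0.0856
```

```bash
python3 - <<'E'
from h import *
o=readout.get_obs(); print(o["time_s"],o["eef_pos"],o["joints"].round(3),o["force"])
plan([.485,-.2215,.31],orient(90))
snap("c",(("side",200,90,200,150),))
E
```

```text
6.7 [ 0.57288824 -0.21970001  0.32278654] [-0.353  0.549  0.641  1.721 -0.026 -0.37 ] [-0.63632621 -0.85880681  1.76637917]
tool shift mm [86.9 -0.2 18.3] turn deg [-0.21 -3.64 -0.11] n>= 1.7383296275017357
```

View pics/c_side.png

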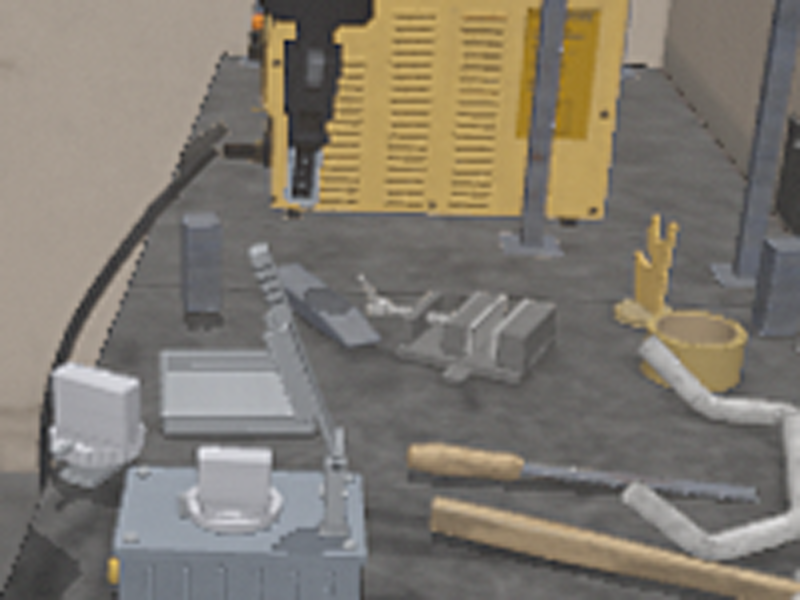

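Call:
{"method": "arm_command", "body": {"increments": [{"grip": 0,"tx": 30,"ty": 0,"tz": 0,"wx": 0,"wy": -3.6,"wz": 0},{"grip": 0,"tx": 30,"ty": 0,"tz": 0,"wx": 0,"wy": 0,"wz": 0},{"grip": 1,"tx": 28,"ty": 0,"tz": 0,"wx": 0,"wy": 0,"wz": 0},{"grip": 1,"tx": 0,"ty": 0,"tz": 0,"wx": 0,"wy": 0,"wz": 0},{"grip": 1,"tx": 0,"ty": 0,"tz": 20,"wx": 0,"wy": 0,"wz": 0},{"grip": 1,"tx": 0,"ty": 0,"tz": 20,"wx": 0,"wy": 0,"wz": 0},{"grip": 1,"tx": 0,"ty": 0,"tz": 20,"wx": 0,"wy": 0,"wz": 0},{"grip": 1,"tx": 0,"ty": 0,"tz": 0,"wx": 0,"wy": 0,"wz": 0}]}}

```text
time_s: 7.55
eef_pos: [0.4946, -0.222, 0.2631]
tool_rot: [0.029, -3.121, 0.003]
force: [-0.7, -0.8, 0.3]
grip_width: 0.0001
```

```bash
python3 - <<'E'
from h import *
o=readout.get_obs(); print(o["time_s"],o["eef_pos"],o["joints"].round(3),o["force"],o["grip_width"])
plan([.641,-.2190,.261],orient(90))
snap("d",(("side",200,90,200,150),))
E
```

```text
7.55 [ 0.49459094 -0.2220291   0.26306832] [-0.416  0.316  0.139  1.411 -0.01  -0.435] [-0.71372695 -0.83345948  0.2766132 ] 5.997353712725202e-05
tool shift mm [-146.5    0.3   -0.9] turn deg [-0.12 -1.16 -0.04] n>= 2.92904083101441
```

View pics/d_side.png

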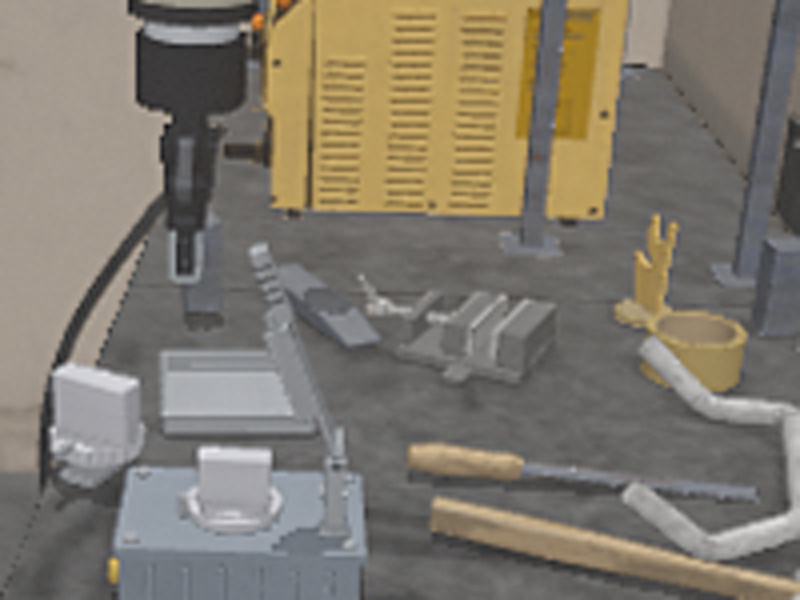

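Call:
{"method": "arm_command", "body": {"increments": [{"grip": 1,"tx": -12,"ty": 0,"tz": 0,"wx": 0,"wy": -1,"wz": 0},{"grip": 1,"tx": -12,"ty": 0,"tz": 0,"wx": 0,"wy": 0,"wz": 0},{"grip": 1,"tx": -12,"ty": 0,"tz": 0,"wx": 0,"wy": 0,"wz": 0},{"grip": 1,"tx": -12,"ty": 0,"tz": 0,"wx": 0,"wy": 0,"wz": 0},{"grip": 1,"tx": -12,"ty": 0,"tz": 0,"wx": 0,"wy": 0,"wz": 0},{"grip": 1,"tx": -12,"ty": 0,"tz": 0,"wx": 0,"wy": 0,"wz": 0}]}}

```text
time_s: 8.2
eef_pos: [0.5681, -0.2209, 0.2659]
tool_rot: [-0.029, 3.138, -0.006]
force: [-1.9, 0.3, 2.4]
grip_width: 0.0002
```

Call:
{"method": "arm_command", "body": {"increments": [{"grip": 1,"tx": -12,"ty": 0,"tz": 0,"wx": 0,"wy": 0,"wz": 0},{"grip": 1,"tx": -12,"ty": 0,"tz": 0,"wx": 0,"wy": 0,"wz": 0},{"grip": 1,"tx": -12,"ty": 0,"tz": 0,"wx": 0,"wy": 0,"wz": 0},{"grip": 1,"tx": -12,"ty": 0,"tz": 0,"wx": 0,"wy": 0,"wz": 0},{"grip": 1,"tx": -12,"ty": 0,"tz": 0,"wx": 0,"wy": 0,"wz": 0},{"grip": 1,"tx": -12,"ty": 0,"tz": 0,"wx": 0,"wy": 0,"wz": 0},{"grip": 1,"tx": 0,"ty": 0,"tz": 0,"wx": 0,"wy": 0,"wz": 0}]}}

```text
time_s: 8.9
eef_pos: [0.6402, -0.2192, 0.2649]
tool_rot: [-0.03, 3.139, -0.006]
force: [0.7, 0.2, -0.1]
grip_width: 0.0001
```

```bash
python3 q.py; python3 - <<'E'
from h import *
snap("e",(("side",200,90,200,150),))
E
```

```text
8.9 [ 0.64015594 -0.21920397  0.26486615] [-0.329  0.618  0.611  1.56  -0.002 -0.348] [ 0.65177944  0.20282333 -0.1388942 ] 0.00014804179142626178
[ 0.60698574 -0.21853759  0.114     ] [ 0.0331702  -0.00066638  0.15086615] 0.15446960209940946 1.7872179428147423
z [ 0.00280206 -0.00352472 -0.99998986] tool force [-0.65520153  0.19067016  0.14000422]
```

View pics/e_side.png

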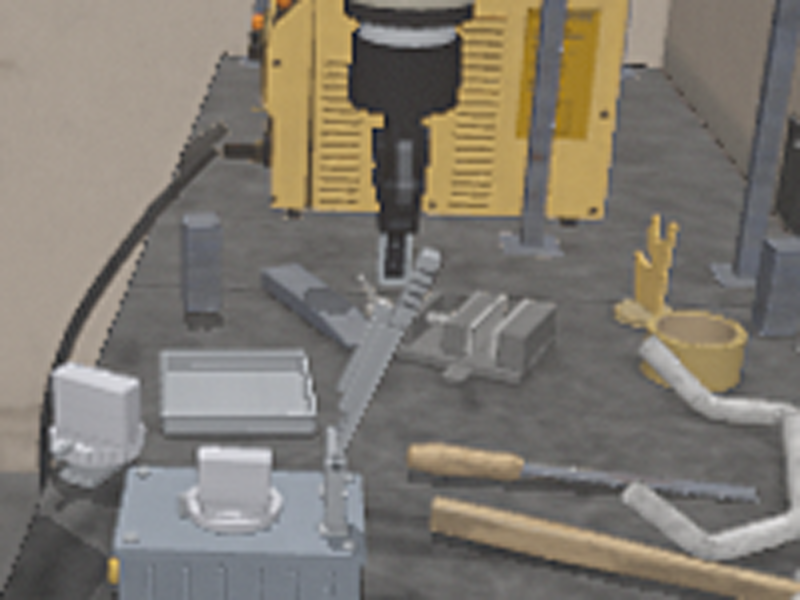

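Call:
{"method": "arm_command", "body": {"increments": [{"grip": 1,"tx": 30,"ty": 0,"tz": -5,"wx": 0,"wy": 0,"wz": 0},{"grip": 0,"tx": 45,"ty": 0,"tz": 0,"wx": 0,"wy": 0,"wz": 0},{"grip": 0,"tx": 45,"ty": 0,"tz": 0,"wx": 0,"wy": 0,"wz": 0},{"grip": 0,"tx": 45,"ty": 0,"tz": 0,"wx": 0,"wy": 0,"wz": 0},{"grip": 0,"tx": 45,"ty": 0,"tz": 0,"wx": 0,"wy": 0,"wz": 0},{"grip": 0,"tx": 0,"ty": 0,"tz": 0,"wx": 0,"wy": 0,"wz": 0}]}}

```text
time_s: 9.55
eef_pos: [0.4238, -0.223, 0.2705]
tool_rot: [-0.026, 3.14, -0.006]
force: [1.4, -0.1, 0.0]
grip_width: 0.0721
```

```bash
python3 - <<'E'
from h import *
snap("f",(("top",265,160,80,60),("side",220,160,80,60)))
L=[(sx*.027,sy*.010,.048) for sx,sy in((1,1),(1,-1),(-1,-1),(-1,1))]
P=[nk(l) for l in L]
print("top",np.round((proj("top",P)+.4-[265,160])*10).tolist())
print("side",np.round((proj("side",P)+.4-[220,160])*10).tolist())
for th in(1.9,2.0,2.1): print(th,np.round((proj("side",[tab(.168,0,th)])+.4-[200,90])*4))
E
```

```text
top [[351.0, 303.0], [410.0, 307.0], [402.0, 465.0], [342.0, 460.0]]
side [[476.0, 416.0], [475.0, 447.0], [293.0, 441.0], [296.0, 410.0]]
1.9 [[423. 248.]]
2.0 [[445. 257.]]
2.1 [[465. 268.]]
```

View pics/f_top.png

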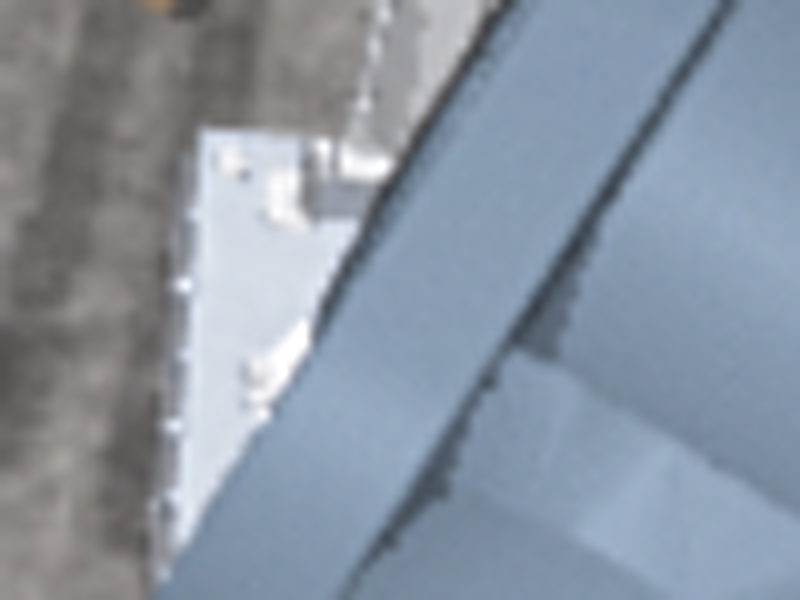

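View pics/f_side.png

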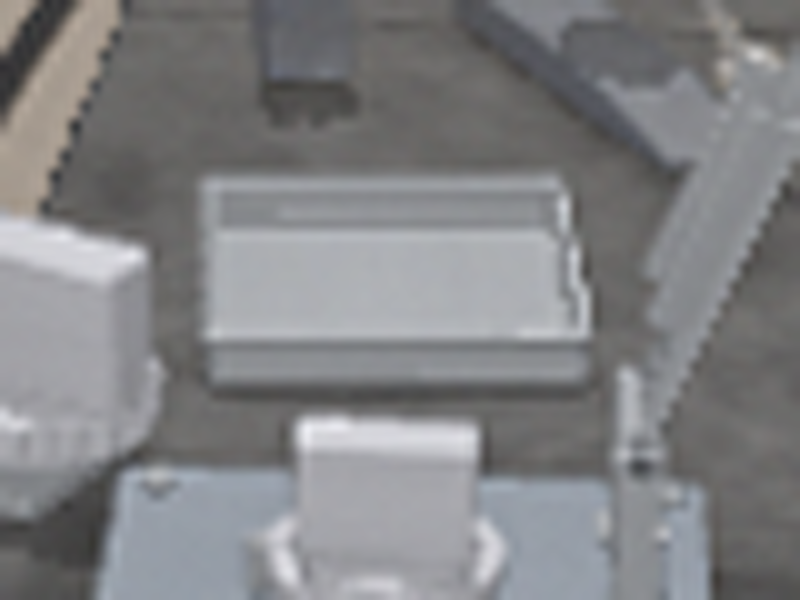

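Call:
{"method": "arm_command", "body": {"increments": [{"grip": 0,"tx": 0,"ty": 45,"tz": 0,"wx": 0,"wy": 0,"wz": 0},{"grip": 0,"tx": 0,"ty": 45,"tz": 0,"wx": 0,"wy": 0,"wz": 0},{"grip": 0,"tx": 0,"ty": 45,"tz": 0,"wx": 0,"wy": 0,"wz": 0},{"grip": 0,"tx": 0,"ty": 45,"tz": 0,"wx": 0,"wy": 0,"wz": 0},{"grip": 0,"tx": 0,"ty": 0,"tz": 0,"wx": 0,"wy": 0,"wz": 0}]}}

```text
time_s: 10.15
eef_pos: [0.4259, -0.0389, 0.2692]
tool_rot: [-0.038, 3.139, -0.004]
force: [0.1, -0.5, 0.2]
grip_width: 0.0849
```

```bash
python3 - <<'E'
from h import *
snap("g",(("top",265,160,80,60),))
o=readout.get_obs(); print(o["eef_pos"])
E
```

```text
[ 0.42606653 -0.04089456  0.26914369]
```

View pics/g_top.png

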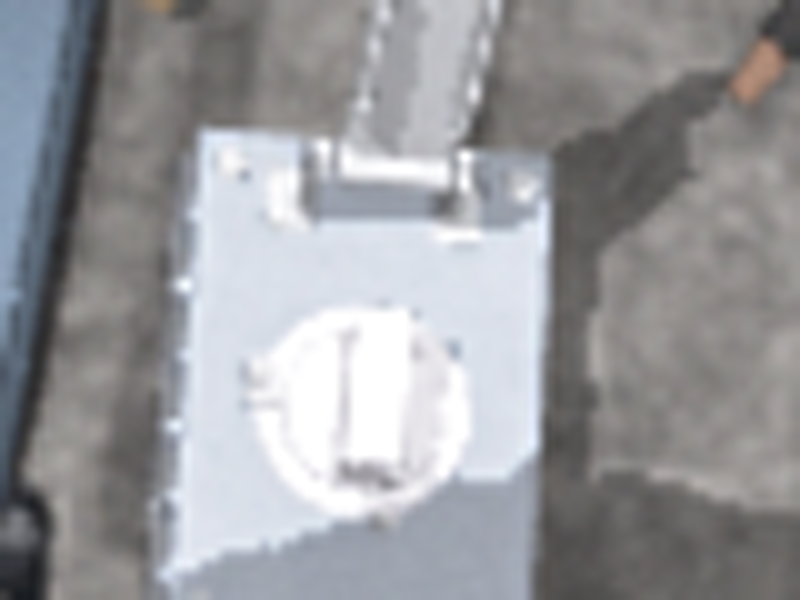

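```bash
python3 - <<'E'
from h import *
plan([.532,-.2208,.19],orient(90))
E
```

```text
tool shift mm [-101.4 -182.1   80. ] turn deg [-0.18  0.15  0.24] n>= 3.6421579591298228
```

Call:
{"method": "arm_command", "body": {"increments": [{"grip": 0,"tx": -20,"ty": -36.5,"tz": 8,"wx": 0,"wy": 0,"wz": 0.2},{"grip": 0,"tx": -20,"ty": -36.5,"tz": 12,"wx": -0.2,"wy": 0.1,"wz": 0},{"grip": 0,"tx": -20,"ty": -36.5,"tz": 20,"wx": 0,"wy": 0,"wz": 0},{"grip": 0,"tx": -20,"ty": -36.5,"tz": 20,"wx": 0,"wy": 0,"wz": 0},{"grip": 0,"tx": -21,"ty": -36,"tz": 20,"wx": 0,"wy": 0,"wz": 0},{"grip": 0,"tx": 0,"ty": 0,"tz": 0,"wx": 0,"wy": 0,"wz": 0},{"grip": 0,"tx": 0,"ty": 0,"tz": 0,"wx": 0,"wy": 0,"wz": 0}]}}

```text
time_s: 10.9
eef_pos: [0.529, -0.2251, 0.188]
tool_rot: [0.021, -3.14, -0.001]
force: [1.1, -1.0, 0.5]
grip_width: 0.085
```

```bash
python3 - <<'E'
from h import *
plan([.532,-.2208,.098],orient(90))
snap("h",(("side",200,90,200,150),))
E
```

```text
tool shift mm [-3.3  4.2 89.9] turn deg [ 0.05 -0.1  -0.35] n>= 1.798986503430195
```

View pics/h_side.png

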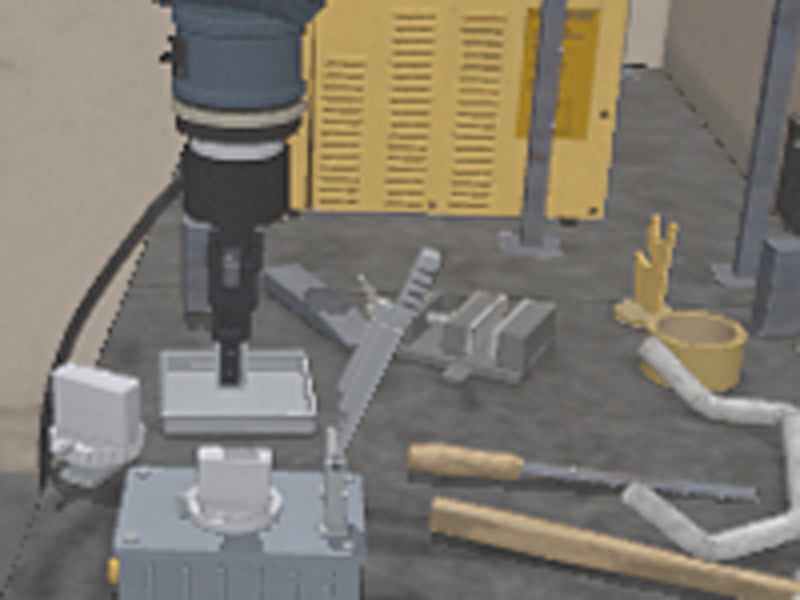

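Call:
{"method": "arm_command", "body": {"increments": [{"grip": 0,"tx": -3.3,"ty": 4.2,"tz": 20,"wx": 0,"wy": 0,"wz": -0.3},{"grip": 0,"tx": 0,"ty": 0,"tz": 20,"wx": 0,"wy": 0,"wz": 0},{"grip": 0,"tx": 0,"ty": 0,"tz": 20,"wx": 0,"wy": 0,"wz": 0},{"grip": 0,"tx": 0,"ty": 0,"tz": 20,"wx": 0,"wy": 0,"wz": 0},{"grip": 0,"tx": 0,"ty": 0,"tz": 10,"wx": 0,"wy": 0,"wz": 0},{"grip": 0,"tx": 0,"ty": 0,"tz": 0,"wx": 0,"wy": 0,"wz": 0}]}}

```text
time_s: 11.55
eef_pos: [0.5317, -0.2189, 0.0988]
tool_rot: [0.033, -3.14, -0.001]
force: [-0.9, 0.1, 0.5]
grip_width: 0.0855
```

```bash
python3 - <<'E'
from h import *
plan([.532,-.2208,.098],orient(90))
o=readout.get_obs(); print(o["force"],o["joints"].round(3))
snap("i",(("side",210,140,100,75),))
E
```

```text
tool shift mm [-0.3 -1.9  0.8] turn deg [ 0.02 -0.06  0.09] n>= 0.03743344860178428
[-0.87384135  0.0829533   0.50871046] [-0.391  0.435 -0.11   1.027 -0.    -0.412]
```

View pics/i_side.png

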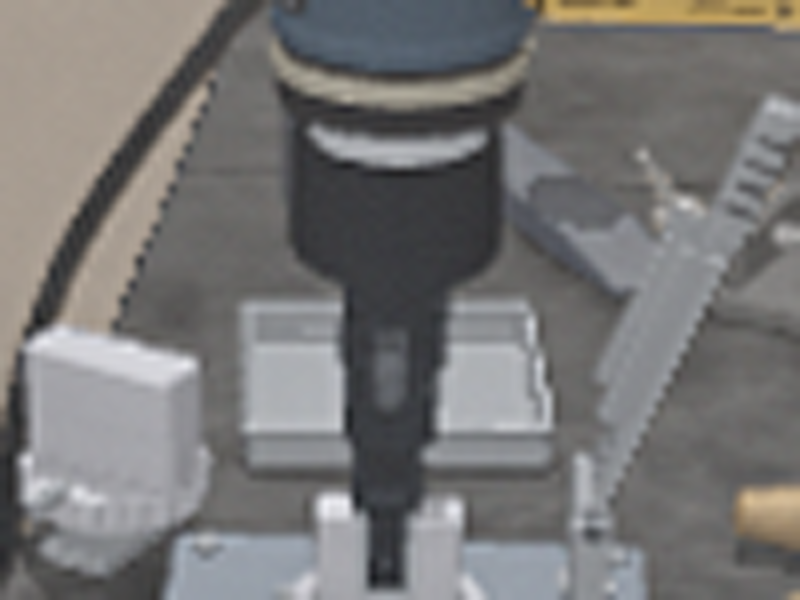

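Call:
{"method": "arm_command", "body": {"increments": [{"grip": 0.3,"tx": -0.5,"ty": -1.5,"tz": 0,"wx": 0,"wy": 0,"wz": 0},{"grip": 1,"tx": 0,"ty": 0,"tz": 0,"wx": 0,"wy": 0,"wz": 0},{"grip": 1,"tx": 0,"ty": 0,"tz": 0,"wx": 0,"wy": 0,"wz": 0},{"grip": 1,"tx": 0,"ty": 0,"tz": 0,"wx": 0,"wy": 0,"wz": 0},{"grip": 1,"tx": 0,"ty": 0,"tz": 0,"wx": 0,"wy": 0,"wz": 0},{"grip": 1,"tx": 0,"ty": 0,"tz": 0,"wx": 0,"wy": 0,"wz": 0},{"grip": 1,"tx": 0,"ty": 0,"tz": 0,"wx": 0,"wy": 0,"wz": 0}]}}

```text
time_s: 12.3
eef_pos: [0.5328, -0.2211, 0.0994]
tool_rot: [-0.032, 3.141, -0.0]
force: [-1.4, 1.3, 5.3]
grip_width: 0.0191
```

Call:
{"method": "arm_command", "body": {"increments": [{"grip": 1,"tx": 0,"ty": 0,"tz": 0,"wx": 0,"wy": 0,"wz": -6},{"grip": 1,"tx": 0,"ty": 0,"tz": 0,"wx": 0,"wy": 0,"wz": -6},{"grip": 1,"tx": 0,"ty": 0,"tz": 0,"wx": 0,"wy": 0,"wz": -6},{"grip": 1,"tx": 0,"ty": 0,"tz": 0,"wx": 0,"wy": 0,"wz": -6},{"grip": 1,"tx": 0,"ty": 0,"tz": 0,"wx": 0,"wy": 0,"wz": -6}]}}

```text
time_s: 12.8
eef_pos: [0.5328, -0.2211, 0.0994]
tool_rot: [-0.85, 3.024, -0.0]
force: [0.3, -0.7, 5.3]
grip_width: 0.0189
```

```bash
python3 q.py
```

```text
12.8 [ 0.53282108 -0.22114938  0.09936548] [-0.393  0.437 -0.105  1.028 -0.    -0.942] [ 0.33679155 -0.73116483  5.30242853] 0.01886758444523519
[ 0.60698574 -0.21853759  0.114     ] [-0.07416466 -0.00261179 -0.01463452] 0.07559475078875269 -0.19482179640145206
z [ 3.04358614e-04 -1.43818668e-04 -9.99999943e-01] tool force [ 0.09268501 -0.80102772 -5.30222056]
```

Call:
{"method": "arm_command", "body": {"increments": [{"grip": 1,"tx": 0,"ty": 0,"tz": 0,"wx": 0,"wy": 0,"wz": -6},{"grip": 1,"tx": 0,"ty": 0,"tz": 0,"wx": 0,"wy": 0,"wz": -6},{"grip": 1,"tx": 0,"ty": 0,"tz": 0,"wx": 0,"wy": 0,"wz": -6},{"grip": 1,"tx": 0,"ty": 0,"tz": 0,"wx": 0,"wy": 0,"wz": -6},{"grip": 1,"tx": 0,"ty": 0,"tz": 0,"wx": 0,"wy": 0,"wz": -6},{"grip": 1,"tx": 0,"ty": 0,"tz": 0,"wx": 0,"wy": 0,"wz": -6},{"grip": 1,"tx": 0,"ty": 0,"tz": 0,"wx": 0,"wy": 0,"wz": -6},{"grip": 1,"tx": 0,"ty": 0,"tz": 0,"wx": 0,"wy": 0,"wz": -6},{"grip": 1,"tx": 0,"ty": 0,"tz": 0,"wx": 0,"wy": 0,"wz": -6},{"grip": 1,"tx": 0,"ty": 0,"tz": 0,"wx": 0,"wy": 0,"wz": -6},{"grip": 1,"tx": 0,"ty": 0,"tz": 0,"wx": 0,"wy": 0,"wz": 0}]}}

```text
time_s: 13.9
eef_pos: [0.5322, -0.2211, 0.0994]
tool_rot: [2.248, -2.194, -0.001]
force: [-4.5, 1.2, 8.3]
grip_width: 0.019
```

```bash
python3 - <<'E'
from h import *
o=readout.get_obs(); print(o["eef_pos"],o["force"],o["moment"],o["joints"].round(3))
R0=R.from_rotvec(o["tool_rot"]); y=R0.apply([0,1,0]); print(np.degrees(np.arctan2(y[1],y[0])-YAW)-90)
snap("j",(("side",210,140,100,75),))
E
```

```text
[ 0.53218283 -0.22109124  0.09938202] [-4.47821231  1.17872111  8.34317943] [0.3138894  0.93002842 0.08527731] [-0.394  0.437 -0.105  1.029 -0.    -1.989]
-269.7300654160228
```

View pics/j_side.png

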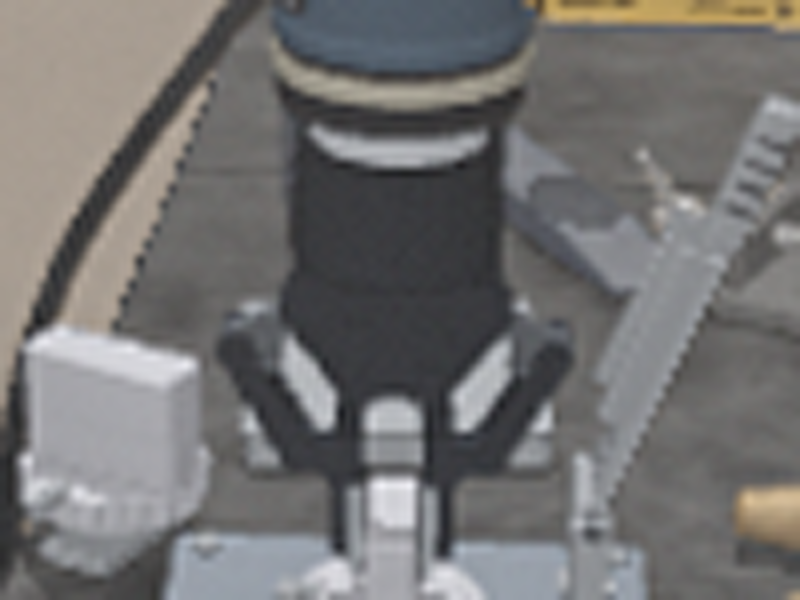

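Call:
{"method": "arm_command", "body": {"increments": [{"grip": 1,"tx": 0,"ty": 0,"tz": -3,"wx": 0,"wy": 0,"wz": 0},{"grip": 1,"tx": 0,"ty": 0,"tz": -4,"wx": 0,"wy": 0,"wz": 0},{"grip": 1,"tx": 0,"ty": 0,"tz": -4,"wx": 0,"wy": 0,"wz": 0}]}}

```text
time_s: 14.25
eef_pos: [0.5325, -0.221, 0.1102]
tool_rot: [2.244, -2.198, -0.001]
force: [-0.4, 0.5, -1.5]
grip_width: 0.0187
```

Call:
{"method": "arm_command", "body": {"increments": [{"grip": 1,"tx": 0,"ty": 0,"tz": -6,"wx": 0,"wy": 0,"wz": 0},{"grip": 1,"tx": 0,"ty": 0,"tz": -10,"wx": 0,"wy": 0,"wz": 0},{"grip": 1,"tx": 0,"ty": 0,"tz": -20,"wx": 0,"wy": 0,"wz": 0},{"grip": 1,"tx": 0,"ty": 0,"tz": -25,"wx": 0,"wy": 0,"wz": 0},{"grip": 1,"tx": 0,"ty": 0,"tz": -25,"wx": 0,"wy": 0,"wz": 0},{"grip": 1,"tx": 0,"ty": 0,"tz": -15,"wx": 0,"wy": 0,"wz": 0},{"grip": 1,"tx": 0,"ty": 0,"tz": 0,"wx": 0,"wy": 0,"wz": 0}]}}

```text
time_s: 14.95
eef_pos: [0.5336, -0.2215, 0.2137]
tool_rot: [-2.243, 2.198, -0.005]
force: [0.3, 0.7, -1.4]
grip_width: 0.0187
```

```bash
python3 - <<'E'
from h import *
o=readout.get_obs(); print(o["eef_pos"],o["force"],o["grip_width"],o["joints"].round(3))
plan([.518,.0925,.20]); snap("k",(("side",200,90,160,120),))
E
```

```text
[ 0.53364548 -0.22146175  0.21369841] [ 0.30039584  0.66094651 -1.39369052] 0.018699048557629355 [-0.393  0.379  0.104  1.292 -0.    -1.985]
tool shift mm [-314.2    9.3   13.2] turn deg [0. 0. 0.] n>= 6.2847315336034795
```

View pics/k_side.png

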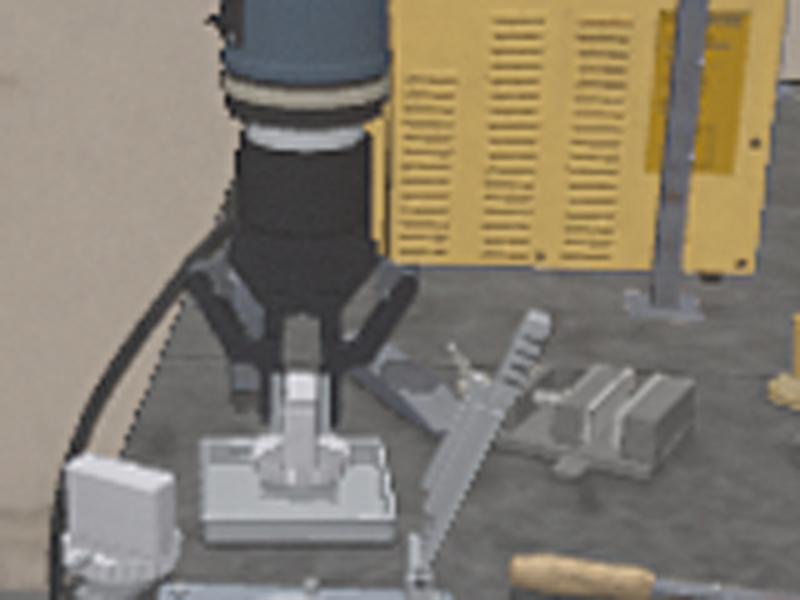

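Call:
{"method": "arm_command", "body": {"increments": [{"grip": 1,"tx": -15,"ty": 0,"tz": 0,"wx": 0,"wy": 0,"wz": 0},{"grip": 1,"tx": -28,"ty": 1,"tz": 0,"wx": 0,"wy": 0,"wz": 0},{"grip": 1,"tx": -28,"ty": 1,"tz": 0,"wx": 0,"wy": 0,"wz": 0},{"grip": 1,"tx": -28,"ty": 1,"tz": 0,"wx": 0,"wy": 0,"wz": 0},{"grip": 1,"tx": -28,"ty": 1,"tz": 0,"wx": 0,"wy": 0,"wz": 0},{"grip": 1,"tx": -28,"ty": 1,"tz": 0,"wx": 0,"wy": 0,"wz": 0},{"grip": 1,"tx": -28,"ty": 1,"tz": 0,"wx": 0,"wy": 0,"wz": 0},{"grip": 1,"tx": -28,"ty": 1,"tz": 0,"wx": 0,"wy": 0,"wz": 0},{"grip": 1,"tx": -28,"ty": 1,"tz": 0,"wx": 0,"wy": 0,"wz": 0},{"grip": 1,"tx": -28,"ty": 1,"tz": 0,"wx": 0,"wy": 0,"wz": 0},{"grip": 1,"tx": -28,"ty": 0,"tz": 0,"wx": 0,"wy": 0,"wz": 0},{"grip": 1,"tx": -18,"ty": 0,"tz": 0,"wx": 0,"wy": 0,"wz": 0},{"grip": 1,"tx": 0,"ty": 0,"tz": 0,"wx": 0,"wy": 0,"wz": 0}]}}

```text
time_s: 16.3
eef_pos: [0.5161, 0.0941, 0.2099]
tool_rot: [2.246, -2.195, -0.003]
force: [-0.4, -1.2, -1.5]
grip_width: 0.0189
```

```bash
python3 - <<'E'
from h import *
o=readout.get_obs(); print(o["eef_pos"],o["force"],o["grip_width"],o["joints"].round(3))
plan([.518,.0925,.0600],R.from_euler('z',np.radians(90)+YAW)*orient(90,0)); snap("l",(("side",200,90,160,120),("top",170,130,120,90)))
E
```

```text
[0.51610623 0.09414662 0.20991607] [-0.44590606 -1.21599809 -1.54598303] 0.018910737352494007 [ 1.800e-01  2.750e-01 -5.100e-02  1.247e+00  1.000e-03 -1.414e+00]
tool shift mm [  1.8  -2.2 149.9] turn deg [0.12 0.02 0.21] n>= 2.9982212590600237
```

View pics/l_side.png

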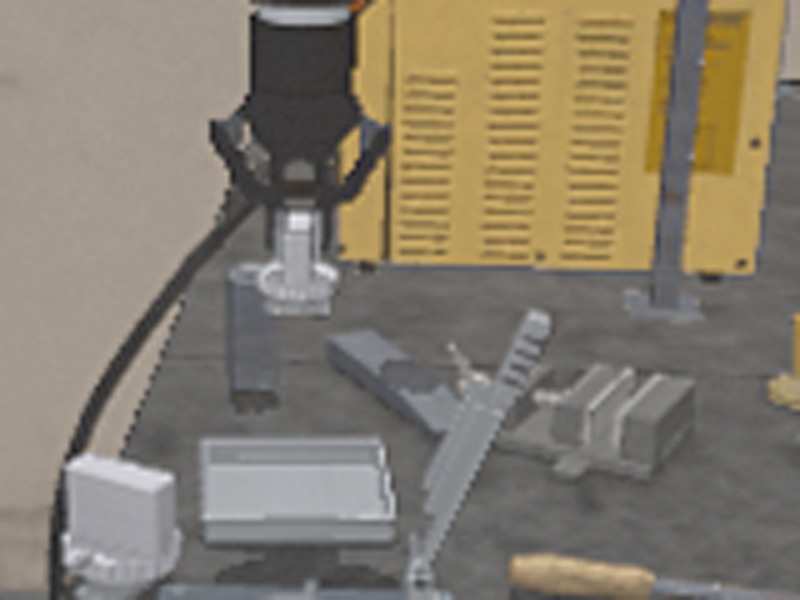

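View pics/l_top.png

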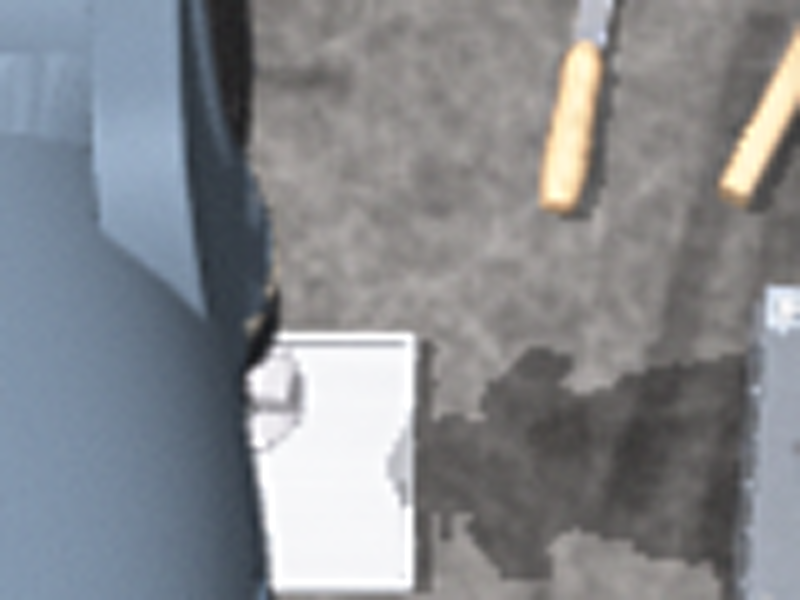

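Call:
{"method": "arm_command", "body": {"increments": [{"grip": 1,"tx": 1.8,"ty": -2,"tz": 15,"wx": 0,"wy": 0,"wz": 0},{"grip": 1,"tx": 0,"ty": 0,"tz": 30,"wx": 0,"wy": 0,"wz": 0},{"grip": 1,"tx": 0,"ty": 0,"tz": 30,"wx": 0,"wy": 0,"wz": 0},{"grip": 1,"tx": 0,"ty": 0,"tz": 30,"wx": 0,"wy": 0,"wz": 0},{"grip": 1,"tx": 0,"ty": 0,"tz": 20,"wx": 0,"wy": 0,"wz": 0},{"grip": 1,"tx": 0,"ty": 0,"tz": 12,"wx": 0,"wy": 0,"wz": 0},{"grip": 1,"tx": 0,"ty": 0,"tz": 8,"wx": 0,"wy": 0,"wz": 0},{"grip": 1,"tx": 0,"ty": 0,"tz": 0,"wx": 0,"wy": 0,"wz": 0},{"grip": 1,"tx": 0,"ty": 0,"tz": 0,"wx": 0,"wy": 0,"wz": 0}]}}

```text
time_s: 17.3
eef_pos: [0.5197, 0.0899, 0.0667]
tool_rot: [-2.243, 2.198, -0.0]
force: [0.9, -0.3, -1.4]
grip_width: 0.0191
```

```bash
python3 - <<'E'
from h import *
o=readout.get_obs(); print(o["eef_pos"],o["force"],o["grip_width"])
snap("m",(("side",210,140,100,75),))
E
```

```text
[0.51965582 0.08989441 0.06672116] [ 0.88464265 -0.28174987 -1.3532674 ] 0.019117674456126308
```

View pics/m_side.png

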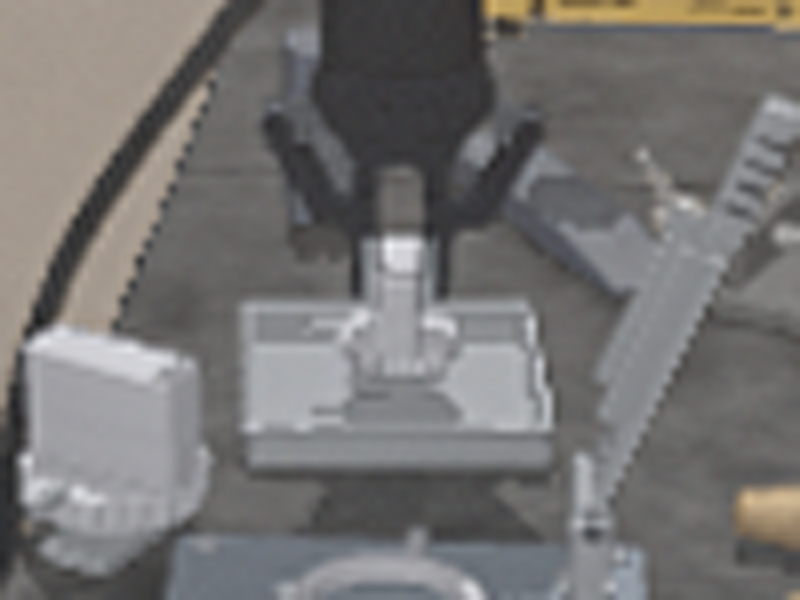

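Cap hangs upright over the tray centre (crop 400,350). Lower gently by 8 mm to contact.

Call:
{"method": "arm_command", "body": {"increments": [{"grip": 1,"tx": 0,"ty": 0,"tz": 3,"wx": 0,"wy": 0,"wz": 0},{"grip": 1,"tx": 0,"ty": 0,"tz": 2.5,"wx": 0,"wy": 0,"wz": 0},{"grip": 1,"tx": 0,"ty": 0,"tz": 1,"wx": 0,"wy": 0,"wz": 0},{"grip": 1,"tx": 0,"ty": 0,"tz": 1,"wx": 0,"wy": 0,"wz": 0},{"grip": 1,"tx": 0,"ty": 0,"tz": 0,"wx": 0,"wy": 0,"wz": 0},{"grip": 1,"tx": 0,"ty": 0,"tz": 0,"wx": 0,"wy": 0,"wz": 0}]}}

```text
time_s: 17.95
eef_pos: [0.5192, 0.09, 0.0585]
tool_rot: [2.244, -2.198, -0.001]
force: [0.2, 0.2, -1.2]
grip_width: 0.019
```

Call:
{"method": "arm_command", "body": {"increments": [{"grip": 1,"tx": 0,"ty": 0,"tz": 0.5,"wx": 0,"wy": 0,"wz": 0},{"grip": 1,"tx": 0,"ty": 0,"tz": 0,"wx": 0,"wy": 0,"wz": 0}]}}

```text
time_s: 18.15
eef_pos: [0.5192, 0.09, 0.0584]
tool_rot: [-2.244, 2.198, 0.0]
force: [-3.5, -0.6, 5.2]
grip_width: 0.019
```

Call:
{"method": "arm_command", "body": {"increments": [{"grip": 0.6,"tx": 0,"ty": 0,"tz": 0,"wx": 0,"wy": 0,"wz": 0},{"grip": 0.4,"tx": 0,"ty": 0,"tz": 0,"wx": 0,"wy": 0,"wz": 0},{"grip": 0.2,"tx": 0,"ty": 0,"tz": 0,"wx": 0,"wy": 0,"wz": 0},{"grip": 0.2,"tx": 0,"ty": 0,"tz": 0,"wx": 0,"wy": 0,"wz": 0},{"grip": 0.2,"tx": 0,"ty": 0,"tz": 0,"wx": 0,"wy": 0,"wz": 0}]}}

```text
time_s: 18.65
eef_pos: [0.5192, 0.09, 0.058]
tool_rot: [2.244, -2.198, -0.001]
force: [0.5, -0.5, -0.8]
grip_width: 0.0683
```

```bash
python3 - <<'E'
from h import *
o=readout.get_obs(); print(o["eef_pos"],o["force"],o["grip_width"])
snap("n",(("side",210,140,100,75),))
E
```

```text
[0.5191816  0.08995821 0.05796259] [ 0.45501709 -0.50325663 -0.83811513] 0.06828746903470817
```

View pics/n_side.png

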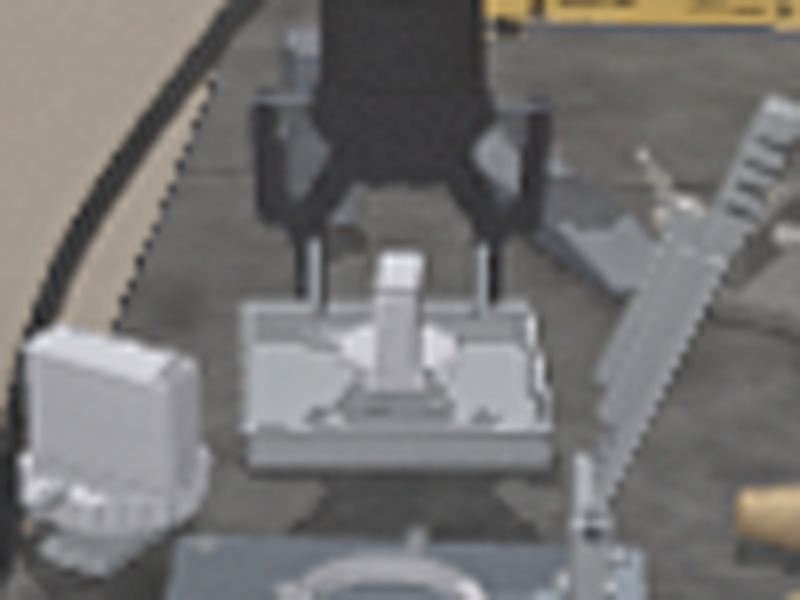

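Cap stands free and upright in the tray. Retract straight up, then back toward the robot for an unobstructed view.

Call:
{"method": "arm_command", "body": {"increments": [{"grip": 0.2,"tx": 0,"ty": 0,"tz": -10,"wx": 0,"wy": 0,"wz": 0},{"grip": 0.2,"tx": 0,"ty": 0,"tz": -30,"wx": 0,"wy": 0,"wz": 0},{"grip": 0.2,"tx": 0,"ty": 0,"tz": -40,"wx": 0,"wy": 0,"wz": 0},{"grip": 0.2,"tx": 0,"ty": 0,"tz": -40,"wx": 0,"wy": 0,"wz": 0},{"grip": 0.2,"tx": 0,"ty": 0,"tz": -40,"wx": 0,"wy": 0,"wz": 0},{"grip": 0.2,"tx": -20,"ty": 30,"tz": 0,"wx": 0,"wy": 0,"wz": 0},{"grip": 0.2,"tx": -35,"ty": 30,"tz": 0,"wx": 0,"wy": 0,"wz": 0},{"grip": 0.2,"tx": -35,"ty": 30,"tz": 0,"wx": 0,"wy": 0,"wz": 0},{"grip": 0.2,"tx": -35,"ty": 30,"tz": 0,"wx": 0,"wy": 0,"wz": 0},{"grip": 0.2,"tx": -35,"ty": 20,"tz": 0,"wx": 0,"wy": 0,"wz": 0},{"grip": 0.2,"tx": -35,"ty": 0,"tz": 0,"wx": 0,"wy": 0,"wz": 0},{"grip": 0.2,"tx": -35,"ty": 0,"tz": 0,"wx": 0,"wy": 0,"wz": 0},{"grip": 0.2,"tx": 0,"ty": 0,"tz": 0,"wx": 0,"wy": 0,"wz": 0},{"grip": 0.2,"tx": 0,"ty": 0,"tz": 0,"wx": 0,"wy": 0,"wz": 0}]}}

```text
time_s: 20.1
eef_pos: [0.3743, 0.3174, 0.2184]
tool_rot: [2.245, -2.197, -0.0]
force: [0.0, -0.1, 0.1]
grip_width: 0.0684
```

```bash
python3 - <<'E'
from h import *
o=readout.get_obs(); print(o["eef_pos"],o["force"],o["time_s"],abs(o["qd"]).max())
snap("o",(("side",180,120,180,135),("top",120,130,240,180)))
E
```

```text
[0.37428719 0.31737355 0.21841601] [ 0.01136712 -0.06459176  0.09296949] 20.1 0.02874451336663615
```

View pics/o_side.png

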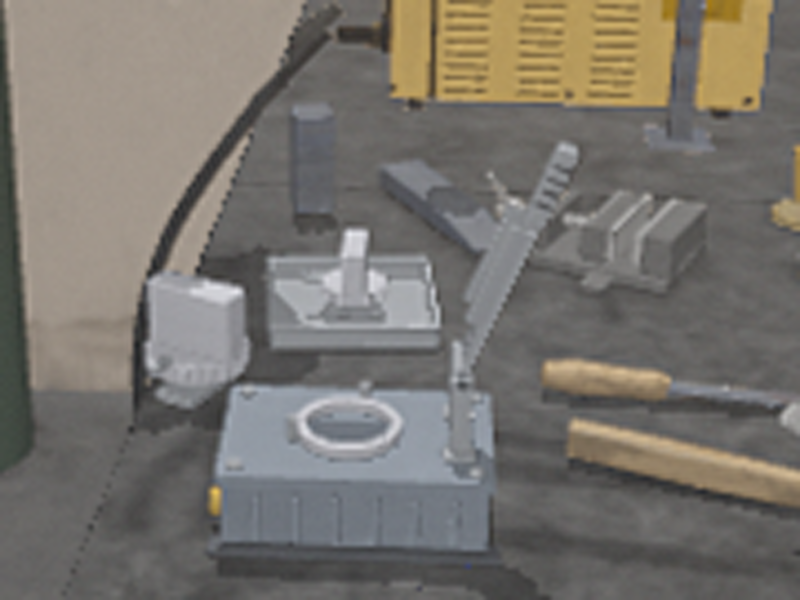

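View pics/o_top.png

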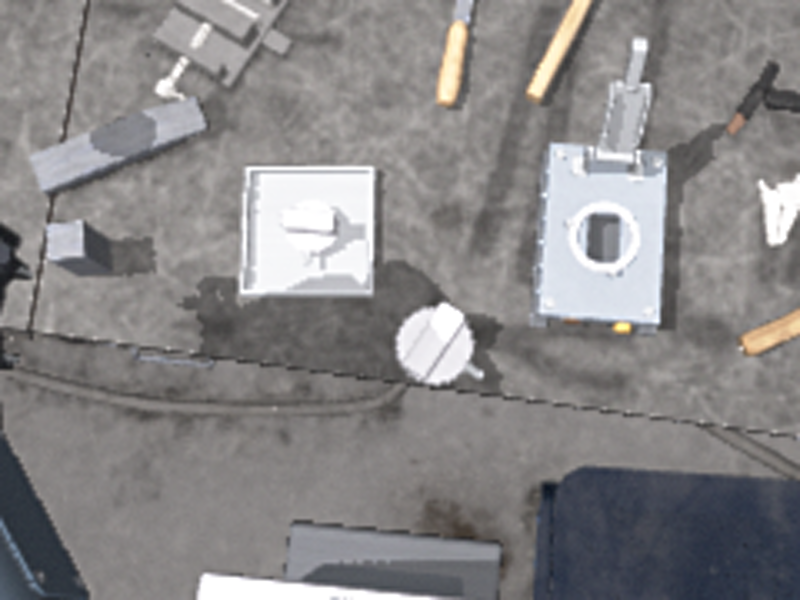

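The cap stands upright in the middle of the tray (top crop 310,225), the neck is open and empty (605,237), and the tab leans back (630,100). The bar, wedge, screwdriver and large cap have not moved.

```bash
python3 -c "
from rig import sign_off
print(sign_off())"
```

```text
the job is handed in; nothing more can be done
None
```

The filler is open and the cap stands upright on the tray floor. I handed the job in at about 20 s of the 61 s allowed.

- **Tab:** I gripped the tongue and swung the tab to about 1.2 rad. I then let go and pushed it with closed fingers to about 1.95 rad, where it stayed.
- **Cap:** I used the smaller cap seated in the tank, not the larger look-alike standing by the bench edge. I gripped its wing, turned it about 90° anticlockwise and lifted it straight out with no sign of snagging. I lowered it onto the tray until the wrist showed light contact (about 5 N upward), then released it.
- **Last checks:** The final side and top pictures show the cap upright near the tray centre, the neck empty and the tab leaning back. The wedge, the bar and the larger cap were where they started, and the screwdriver's handle, at the edge of the final top view, showed no movement. The arm was clear of everything, with about 0 N on the wrist.
- **Forces and disagreements:** The highest wrist force I read was about 32 N, along the tab during the gripped swing. I corrected for it by moving slightly toward the hinge. The side-camera fit of the tank differed from the top-camera fit by about 5 mm in y. I relied mainly on the top view, and the sideways force on gripping the cap was small (about 2 N).

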